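Rinse the flat brush, hang it up to drip and shut the cleaning tank

TASK

Take the flat brush out of its wooden block and dip its bristles well down into the open cleaning tank, with at least three quarters of the bristle length below the rim, for a moment and without ramming the bottom. Hang it by the hole in its handle on the hook of the drying stand, bristles down, and also shut the tank's lid fully so that the cleaner does not dry out. Leave the other things on the bench where they are.

Things in the scene. Friction and masses are not known exactly. Their poses are not given: they have to be found in the camera images.
- brush: loose flat brush, 176 mm tall, 0.12 kg, standing upright in the block's slot. Origin: centre of the bristles' lower end; z runs up the handle, x is its thickness, y its width. Black bristles 60 mm (y) x 18 mm (x), z 0 to 50; steel ferrule 65 x 24 mm, z 49 to 73; pale beech handle, 48 mm wide and 16 mm thick, with a round end of radius 24 mm with its top at z 176
- brush_hole (a point): centre of the round hanging hole in the handle's end, 30 mm in diameter, through the 16 mm handle along the brush's x, 152 mm above the bristle ends. Axes as the brush
- brush_block: fixed beech block 70 (x) x 110 (y) x 50 mm high, with one slot 24 (x) x 66 (y) mm, 40 mm deep, in which the brush stands loosely (its bristle ends 10 mm above the bench). Origin: centre of its underside. A beech peg box 83 mm high stands behind it, a red vice (top 107 mm above the bench) to its left
- tank: fixed cleaning tank, blue sheet steel, 100 (x) x 130 (y) x 85 mm high, open on top, walls 4 mm thick, inner floor about 5 mm above the bench. Origin: centre of its underside; the lid's hinge runs along y over its +x wall; its -x side faces the robot. (Beware of the drill stand far to the right: its lever overhangs the bench as far in as y = -0.34 m, 0.64 to 0.78 m up)
- tank_mouth (a point): centre of the tank's mouth, level with the rim, 85 mm above the bench; axes as the tank
- lid (a joint): angle of the tank's blue lid, rad: 0 shut, 1.57 upright, at most 1.95 (leaning back, away from the robot). Stiff hinge: the lid stays where it is left (about 0.16 N m of friction) and must be pushed all the way. Open, its outer face looks to the tank's +x; fingers placed behind it push it over and down
- lid_hinge (a point): middle of the lid's hinge axis: 52 mm in the tank's +x from the tank's centre, 85 mm above the bench. The outer face lies 5 mm off the hinge axis
- lid_edge (a point): middle of the lid's free edge, on its outer face, 106 mm from the hinge; 90 mm above the bench when shut. The lid is a shallow cap 136 mm wide, 9 mm thick at its turned-down edges; midway along y, 72 mm from the hinge, a black knob 28 mm across stands 23 mm off the outer face
- drying_stand: fixed drying stand: dark wooden foot 130 x 130 x 16 mm with a steel drip tray on it; a round steel post of 8 mm diameter stands 60 mm in +x of the origin and bends over at the top, 245 mm high, to a hook arm running toward the stand's -x (to the robot). Origin: underside of the foot, below the hook arm
- hook_bar (a point): middle of the hook's level arm, a bar of 6 mm diameter, axis 245 mm above the bench, along the stand's x from the post bend (36 mm in +x of this point) to the start of the upturn (32 mm in -x). Axes as the stand
- hook_tip (a point): centre of the hook's upturned end, 42 mm in -x of hook_bar and 10 mm higher; the bar is 6 mm thick there too, so hook and upturn together are 16 mm high (242 to 258 mm above the bench)
- driver_yellow: bystander: screwdriver with a yellow handle, loose
- screw_tin: bystander: open tin with screws, standing on the lid of the beech peg box (top 83 mm above the bench)
- glue_bottle: bystander: white glue bottle with a red nozzle, 168 mm tall, standing
- sand_block: bystander: red sanding block, loose
- try_square: bystander: try square, loose
- marking_gauge: bystander: wooden marking gauge, loose
- brush_grip (a point): middle of the place to grip the handle, 132 mm above the bristle ends: straight parallel sides 48 mm apart in y (z 84 to 152), 16 mm thick in x. With the fingers closed along y on these sides the hanging hole stays free between them. Axes as the brush

How it is judged:
By the outcome, as a careful person would: the job done as asked, in the order asked, and still so for the second after the job is handed in, with the robot touching nothing.
It also fails if it takes over 67 s, if anything falls off the work surface, if the arm or the gripper's body presses on something with over 40 N, if the wrist force passes 120 N, or if a joint passes its speed limit or range.

ROBOT

A 7-joint arm with a two-finger parallel gripper is mounted at the origin on a cart in front of the work surface, level with it; the furniture and walls round the work are solid. World frame = base frame: x ahead of the robot, y to its left, z up, the work surface at z = 0. Lengths are in m, angles in rad, forces in N, time in s.
With the tool pointing down it reaches from about 0.35 to 0.9 m from the base axis. Payload 8.1 kg.
Tool frame: the origin (TCP) lies at the very end of the fingers, on their centre line; the grasp point (between the pads) lies 19 mm behind it (arm.tcp_to_grasp is the distance from the TCP to the grasp point, in m); z points along the fingers, y is the line along which they close (so a half turn about z gives the same grasp; the last joint's range is limited). The gripper opens to 92 mm and grips with 3 to 60 N. Pads are 19 mm wide; open, the fingers measure 130 mm over their backs; the gripper's body (75 mm by 190 mm) begins 47 mm behind the grasp point.
Start: joints at [-1.449, 0.434, 0.025, 1.573, -0.012, 1.134, -0.075], TCP at [0.139, 0.609, 0.227] pointing down, gripper open.
Joint ranges: [-2.62, 2.62], [-0.44, 2.09], [-1.27, 1.32], [0.08, 2.57], [-1.32, 4.46], [0.12, 2], [-2.74, 2.74]. Speed limits (rad/s): [2.22, 2.22, 3.01, 3.01, 3.14, 3.14, 3.14].

INTERFACE

Orientations are given as a rotation vector (axis times angle).
In Python, from cell import arm, eyes, sign_off gives the robot as it stands (arm), with the cameras (eyes) and the job as plain functions.
- The arm moves only by the shell command python3 nudge.py 'ROWS' [FORCE]. ROWS is a JSON list of rows, 1 to 10 of them, each of 5 numbers: dx, dy, dz in m, then a turn about the tool's z in rad, then the opening from 0.0 (shut) to 1.0 (fully open); each row shifts and turns the commanded pose from where the row before left it, along the tool's axes as they then stand; what a row does not reach is not made up. A row lasts 1/10 s, in which the tool goes at most 0.05 m and 0.15 rad, less where a joint would pass 70% of its speed; a pose out of reach is approached as far as the arm can. The fingers move at their own pace and stop on an object; FORCE is the grip in N (left out, the last holds). Time passes only in rows, so rows that do not move let the fingers close. It prints the time, the measured TCP pose, the force, the opening and the grip force at its end.
- arm.observe(): the state, without advancing time (a new reading comes with each control period).
- eyes.get_image(name): name is "side" or "top"; returns a dict with "image" (480x640x3 uint8, blue, green, red), "fx", "fy", "cx", "cy" (pixels), "distortion" ([k1, k2, p1, p2, k3] as OpenCV has them; the pictures are not rectified), "cam_to_world" (4x4, takes a point from camera to world coordinates). Camera axes: x right, y down, z forward; pixel columns grow to the right and rows downward; lengths in m; the calibration is good to about 2 mm. A picture is of the moment at which its call begins. There is no depth.
- sign_off(): hands the job in; it is judged then, once.
The state is a dict: "clock": time; "joints": joint angles; "dq": joint speeds; "joint_efforts": joint torques, N m; "position": TCP position; "ee_rot": TCP orientation; "force": force on the tool from outside, world axes, zero at the start; "ft_torque": the same for the moment, N m; "width": opening from 0.0 (shut) to 1.0 (fully open); "gripper_force": force on a finger pad.
Only numpy, scipy, OpenCV 4.12 (cv2) and the standard library are available. Lean on these libraries where they do the work, as an engineer would, in place of code of your own. Each camera call takes 0.05 s, during which the arm holds its last target. There are 200 camera calls.

## Working session

There is one attempt and no reset: what is moved stays moved. The work goes in short steps, Python scripts to look and compute and a shell command to move; the robot and the scene stay as the last step left them, time stands still between calls to the robot, and variables do not carry over. Pictures are saved under pics/ and viewed, at most 10 in all, crops included, and the job is handed in when it is done.

```bash
ls; mkdir -p pics
python3 - <<'E'
from cell import arm, eyes, sign_off
import cv2
for n in("side","top"):
    d=eyes.get_image(n); cv2.imwrite(f"pics/{n}0.png",d["image"]); print(n,d["fx"],d["cx"],d["cy"],d["distortion"]); print(d["cam_to_world"])
s=arm.observe(); print(s["clock"],s["position"],s["ee_rot"],s["width"])
E
```

```text
cell.py
nudge.py
pics
side 440.95615299792365 317.26608284267616 242.08095095583965 [-0.11292144  0.          0.          0.          0.        ]
[[ 0.87701293 -0.2857107   0.38628708  0.0608251 ]
 [-0.480412   -0.50931953  0.71400135 -0.76648699]
 [-0.00725427 -0.81176537 -0.58393866  0.86284896]
 [ 0.          0.          0.          1.        ]]
top 567.4950066739787 323.8764666891684 239.38473149068506 [-0.11024094  0.          0.          0.          0.        ]
[[ 0.01545035 -0.98129271  0.19190075  0.2254374 ]
 [-0.99977435 -0.01795977 -0.01134404  0.12815469]
 [ 0.01457831 -0.19168218 -0.98134877  1.75678422]
 [ 0.          0.          0.          1.        ]]
0.1 [0.13929803 0.6088195  0.22603842] [ 3.52511097e-01  3.12175192e+00 -2.16241189e-03] 1.0023093567450656
```

View pics/side0.png

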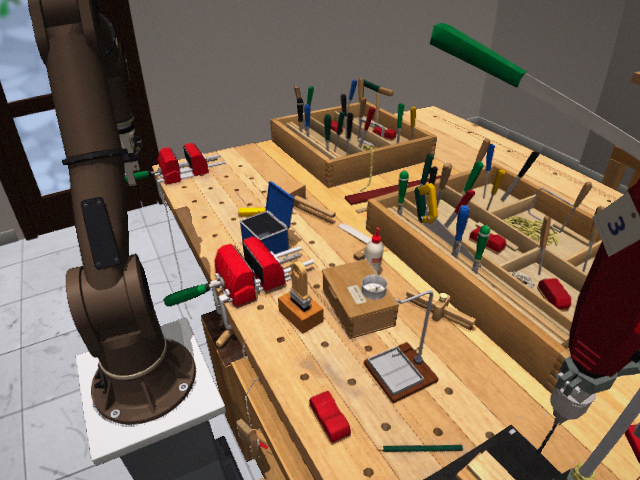

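View pics/top0.png

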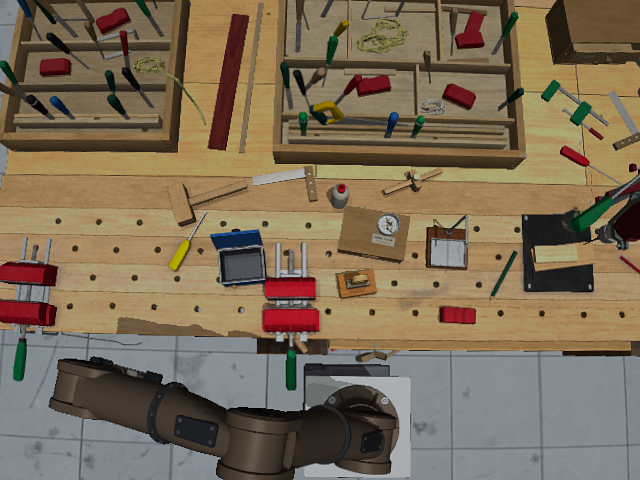

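The side view shows the open tank at about (265,235), the brush in its block at (300,295) and the hook at (400–432,295). In the top view the tank is at (240,262), the block at (357,283) and the stand at (447,245). I'll enlarge these areas.

Run:
```python
import cv2
s=cv2.imread("pics/side0.png");t=cv2.imread("pics/top0.png")
def crop(im,x,y,w,h,k,n):
    c=cv2.resize(im[y:y+h,x:x+w],None,fx=k,fy=k,interpolation=cv2.INTER_CUBIC)
    for i in range(0,w,20): cv2.putText(c,str(x+i),(i*k,8),0,.3,(255,255,255)); cv2.line(c,(i*k,8),(i*k,14),(255,255,255))
    for i in range(0,h,20): cv2.putText(c,str(y+i),(0,i*k+4),0,.3,(255,255,255)); cv2.line(c,(20,i*k),(26,i*k),(255,255,255))
    cv2.imwrite(n,c)
crop(s,230,175,110,150,4,"pics/a.png")
a=cv2.imread("pics/a.png")
crop(s,355,280,90,130,4,"pics/b.png")
b=cv2.imread("pics/b.png"); b=cv2.copyMakeBorder(b,0,80,0,0,0)
cv2.imwrite("pics/ab.png",cv2.hconcat([a,b]))
crop(t,205,220,100,75,4,"pics/c.png");crop(t,330,200,150,110,4,"pics/d.png")
c=cv2.imread("pics/c.png");d=cv2.imread("pics/d.png")
crop(t,205,220,70,75,5,"pics/c.png");crop(t,330,260,60,45,6,"pics/d.png");crop(t,420,205,60,70,6,"pics/e.png")
c,d,e=[cv2.imread(f"pics/{q}.png") for q in "cde"]
import numpy as np
o=np.zeros((600,800,3),np.uint8);o[:375,:350]=c;o[:420,380:740]=e
o[:,:]=o; cv2.imwrite("pics/ce.png",o[:430])
crop(t,330,260,60,45,12,"pics/d.png")
```

```text
(no output)
```

View pics/ab.png

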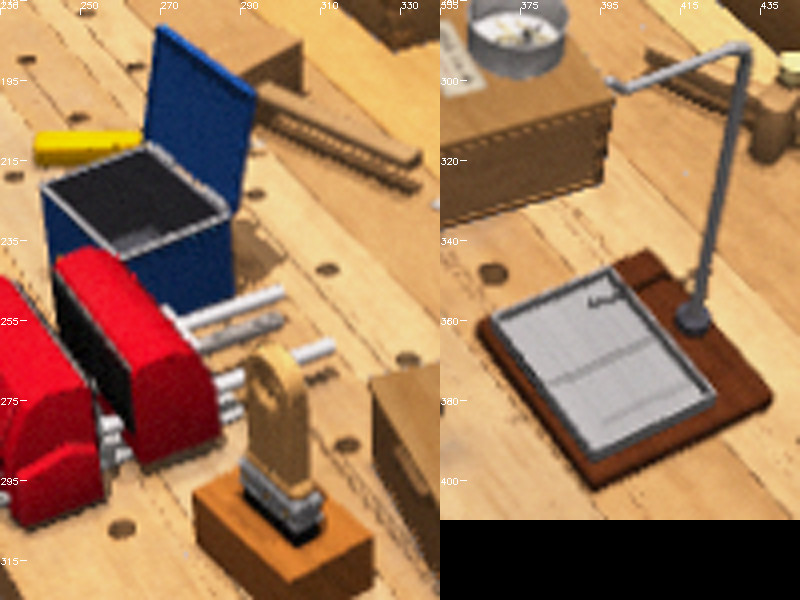

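View pics/ce.png

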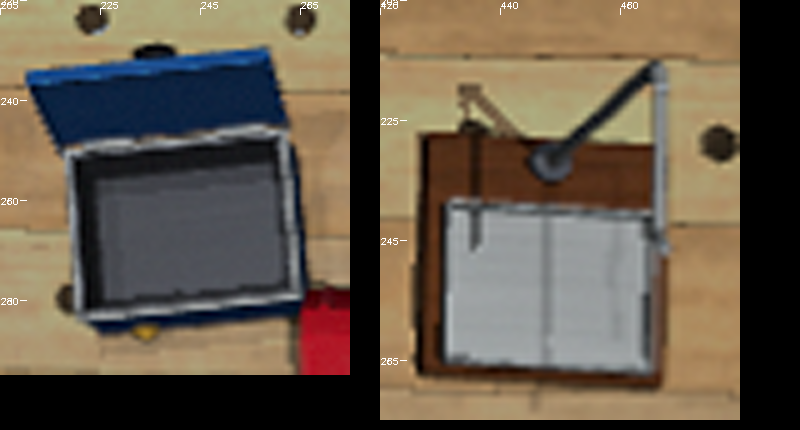

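View pics/d.png

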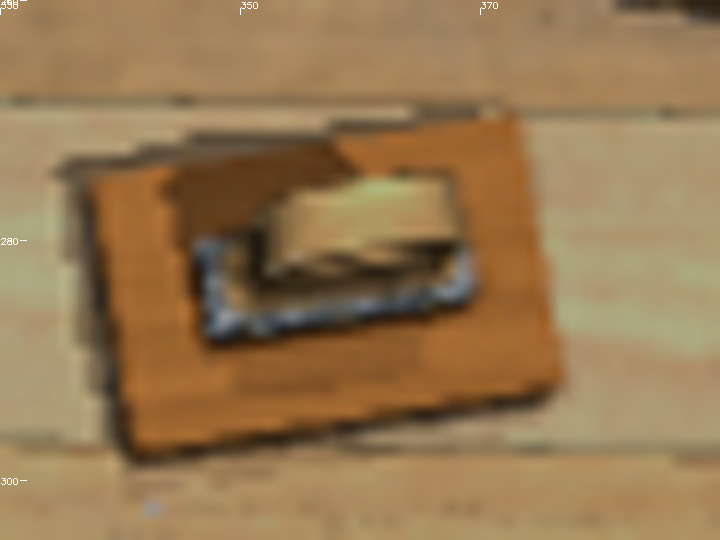

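Read off the crops: tank rim corners, block corners, handle top, hook bend and tip, and foot corners. Next I triangulate them.

```bash
cat > cal.py <<'E'
import cv2, numpy as np
C={}
C["side"]=(440.95615,317.26608,242.08095,-0.11292144,np.array([[0.87701293,-0.2857107,0.38628708,0.0608251],[-0.480412,-0.50931953,0.71400135,-0.76648699],[-0.00725427,-0.81176537,-0.58393866,0.86284896],[0,0,0,1]]))
C["top"]=(567.495,323.8764667,239.3847315,-0.11024094,np.array([[0.01545035,-0.98129271,0.19190075,0.2254374],[-0.99977435,-0.01795977,-0.01134404,0.12815469],[0.01457831,-0.19168218,-0.98134877,1.75678422],[0,0,0,1]]))
def ray(n,p):
    f,cx,cy,k,T=C[n]; K=np.array([[f,0,cx],[0,f,cy],[0,0,1.]])
    u=cv2.undistortPoints(np.array([[p]],float),K,np.array([k,0,0,0,0]))[0,0]
    d=T[:3,:3]@np.array([u[0],u[1],1]); return T[:3,3],d/np.linalg.norm(d)
def tri(s,t):
    A=np.zeros((3,3));b=np.zeros(3);R=[ray("side",s),ray("top",t)]
    for o,d in R: M=np.eye(3)-np.outer(d,d);A+=M;b+=M@o
    x=np.linalg.solve(A,b); return x,[np.linalg.norm(np.cross(x-o,d)) for o,d in R][0]
def at(n,p,z): o,d=ray(n,p); return o+d*(z-o[2])/d[2]
def proj(n,X):
    f,cx,cy,k,T=C[n]; K=np.array([[f,0,cx],[0,f,cy],[0,0,1.]]); i=np.linalg.inv(T)
    return cv2.projectPoints(np.array([X],float),cv2.Rodrigues(i[:3,:3])[0],i[:3,3],K,np.array([k,0,0,0,0]))[0].ravel()
E
python3 - <<'E'
from cal import *
np.set_printoptions(precision=4,suppress=True)
P={"tank+x+y":((267.5,211.75),(219,250.4)),"tank+x-y":((288,228),(262,246)),"tank-x-y":((260,239.5),(265.4,279.6)),"tank-x+y":((240.5,221.75),(221.4,283.2)),
"lid+y":((270,182),(210.6,236)),"lid-y":((293.75,198.75),(258.6,230)),
"blk-x+y":((278.75,298.75),(341.25,297.9)),"blk-x-y":((302.5,320.5),(376.8,292.1)),"blk+x-y":((323.5,310),(373.2,269.6)),
"bend":((431.25,291.75),(466.2,216.7)),"tip":((398,300.5),(467,246.2)),"upstart":((400.75,302.5),(466.7,243)),"postbase":((418.25,360.5),(448,232.5))}
for k,(s,t) in P.items(): x,e=tri(s,t); print(k,x,round(e,4))
for n,p in zip(["+x+y","+x-y","-x-y","-x+y"],[(337.7,274.8),(373.2,269.6),(376.8,292.1),(341.25,297.9)]): print("blk top",n,at("top",p,.05))
for n,p in zip(["+x+y","+x-y","-x-y","-x+y"],[(219,250.4),(262,246),(265.4,279.6),(221.4,283.2)]): print("tank top",n,at("top",p,.085))
for p in [(426.3,227.2),(467,228.5),(466.7,269.2),(426.3,267.5)]: print("foot",at("top",p,.016))
E
```

```text
tank+x+y [0.5141 0.4225 0.0828] 0.0007
tank+x-y [0.5289 0.2933 0.0877] 0.0007
tank-x-y [0.428  0.2799 0.0867] 0.0004
tank-x+y [0.4144 0.411  0.0815] 0.0006
lid+y [0.5359 0.4306 0.1861] 0.0006
lid-y [0.5557 0.2953 0.1857] 0.0007
blk-x+y [0.3826 0.0528 0.0469] 0.0016
blk-x-y [ 0.4007 -0.0541  0.051 ] 0.0009
blk+x-y [ 0.4688 -0.0433  0.0466] 0.0
bend [ 0.5924 -0.2822  0.2442] 0.0
tip [ 0.5071 -0.2784  0.2559] 0.0001
upstart [ 0.5162 -0.2794  0.2475] 0.0016
postbase [ 0.5945 -0.2829  0.0214] 0.0005
blk top +x+y [0.4506 0.0648 0.05  ]
blk top +x-y [ 0.4683 -0.043   0.05  ]
blk top -x-y [ 0.3999 -0.0539  0.05  ]
blk top -x+y [0.3808 0.0534 0.05  ]
tank top +x+y [0.513  0.4223 0.085 ]
tank top +x-y [0.5288 0.2938 0.085 ]
tank top -x-y [0.4278 0.2801 0.085 ]
tank top -x+y [0.4146 0.4103 0.085 ]
foot [ 0.611  -0.2149  0.016 ]
foot [ 0.6093 -0.3454  0.016 ]
foot [ 0.479  -0.3402  0.016 ]
foot [ 0.4824 -0.2125  0.016 ]
```

```bash
cat > go.py <<'E'
import sys, numpy as np
from scipy.spatial.transform import Rotation as Ro
from cell import arm, eyes, sign_off
x,y,z,psi=map(float,sys.argv[1:5]); s=arm.observe(); R=Ro.from_rotvec(s["ee_rot"]).as_matrix()
cur=np.arctan2(-R[0,1],R[1,1]); tilt=np.arccos(-R[2,2])
turn=-(psi-cur); d=np.array([x,y,z])-s["position"]
# turn first, then shift in the turned axes
R2=R@Ro.from_rotvec([0,0,turn]).as_matrix()
print("t",round(s["clock"],2),"psi",cur.round(3),"tilt",tilt.round(4),"turn",turn.round(3)," d(now)",(R.T@d).round(4)," d(after turn)",(R2.T@d).round(4))
E
python3 go.py .425 .0053 .227 .165
python3 - <<'E'
from cal import *
c,s=np.cos(.165),np.sin(.165)
for n,p in [("hole front",(-.008,0,.162)),("apex front",(-.008,0,.186)),("apex back",(.008,0,.186)),("bot front -y edge",(-.008,-.024,.09)),("front +y edge",(-.008,.024,.15))]:
    X=[.425+c*p[0]-s*p[1],.0053+s*p[0]+c*p[1],p[2]]
    a=proj("side",X);b=proj("top",X); print(n,"side crop",((a-[230,175])*4).round(0),"top crop",((b-[330,260])*12).round(0))
E
```

```text
t 0.1 psi -0.225 tilt 0.0014 turn -0.39  d(now) [-4.131e-01 -5.246e-01 -2.000e-04]  d(after turn) [-1.827e-01 -6.423e-01 -2.000e-04]
hole front side crop [265. 388.] top crop [367. 261.]
apex front side crop [263. 358.] top crop [375. 249.]
apex back side crop [284. 348.] top crop [364. 181.]
bot front -y edge side crop [291. 494.] top crop [440. 281.]
front +y edge side crop [243. 384.] top crop [264. 282.]
```

```bash
python3 nudge.py '[[0,0,0,-0.13,1],[0,0,0,-0.13,1],[0,0,0,-0.13,1],[-0.013,-0.045,0,0,1],[-0.013,-0.045,0,0,1],[-0.013,-0.045,0,0,1],[-0.013,-0.045,0,0,1],[-0.013,-0.045,0,0,1],[-0.013,-0.045,0,0,1],[-0.013,-0.045,0,0,1]]'
python3 nudge.py '[[-0.013,-0.045,0,0,1],[-0.013,-0.045,0,0,1],[-0.013,-0.045,0,0,1],[-0.013,-0.045,0,0,1],[-0.013,-0.045,0,0,1],[-0.013,-0.045,0,0,1],[0,0,0,0,1],[0,0,0,0,1]]'; python3 go.py .425 .0053 .124 .165
```

```text
clock: 1.1
position: [0.2813, 0.3115, 0.2266]
ee_rot: [0.259, -3.131, 0.0]
force: [0.6, 0.2, -0.8]
width: 0.999
gripper_force: 0.0
clock: 1.9
position: [0.4022, 0.0592, 0.2265]
ee_rot: [0.255, -3.131, 0.0]
force: [-0.3, 0.9, -0.8]
width: 0.996
gripper_force: 0.0
t 1.9 psi 0.162 tilt 0.0005 turn -0.003  d(now) [-0.0139 -0.0569  0.1025]  d(after turn) [-0.0137 -0.0569  0.1025]
```

```bash
python3 nudge.py '[[-0.007,-0.0285,0,0,1],[-0.007,-0.0285,0,0,1],[0,0,0,0,1],[0,0,0,0,1]]'; python3 go.py .425 .0053 .124 .165
```

```text
clock: 2.3
position: [0.4249, 0.0072, 0.2265]
ee_rot: [0.26, -3.13, -0.001]
force: [0.6, -0.2, -0.3]
width: 1.002
gripper_force: 0.0
t 2.3 psi 0.166 tilt 0.0009 turn 0.001  d(now) [ 0.0002 -0.002   0.1025]  d(after turn) [ 0.0002 -0.002   0.1025]
```

```bash
python3 nudge.py '[[0,-0.002,0.035,0,1],[0,0,0.035,0,1],[0,0,0.0325,0,1],[0,0,0,0,1],[0,0,0,0,0.3],[0,0,0,0,0.3],[0,0,0,0,0.3],[0,0,0,0,0.3],[0,0,0,0,0.3],[0,0,0,0,0.3]]' 25; python3 nudge.py '[[0,0,0,0,0.3],[0,0,0,0,0.3]]';python3 - <<'E'
from cell import arm, eyes, sign_off
import cv2
d=eyes.get_image("side")["image"];cv2.imwrite("pics/g.png",cv2.resize(d[190:340,220:400],None,fx=4,fy=4))
E
```

```text
clock: 3.3
position: [0.4259, 0.0042, 0.1246]
ee_rot: [-0.259, 3.13, 0.001]
force: [0.1, 0.5, -1.3]
width: 0.525
gripper_force: 14.0
clock: 3.5
position: [0.4259, 0.0043, 0.1244]
ee_rot: [-0.259, 3.13, 0.0]
force: [-0.7, 0.5, 2.7]
width: 0.522
gripper_force: 24.9
```

View pics/g.png

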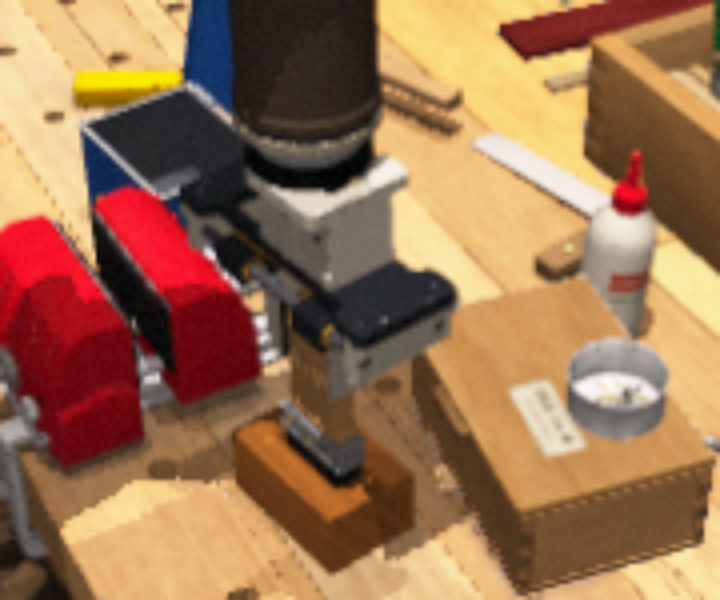

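The gripper has closed on the handle's sides: the opening of 0.522 equals 48 mm, and the picture shows the brush between the fingers at about (320,370). I'll lift it.

```bash
python3 nudge.py '[[0,0,-0.02,0,0.3],[0,0,-0.03,0,0.3],[0,0,-0.04,0,0.3],[0,0,-0.04,0,0.3],[0,0,0,0,0.3],[0,0,0,0.05,0.3]]' 40; python3 go.py .462 .3515 .2545 .115
```

```text
clock: 4.15
position: [0.4261, 0.0041, 0.2547]
ee_rot: [-0.18, 3.135, 0.001]
force: [0.8, 0.2, -1.8]
width: 0.521
gripper_force: 39.9
t 4.15 psi 0.115 tilt 0.0019 turn -0.0  d(now) [-0.0755  0.341   0.0005]  d(after turn) [-0.0756  0.341   0.0005]
```

```bash
python3 nudge.py '[[-0.005,0.022,0,0,0.3],[-0.01,0.045,0,0,0.3],[-0.01,0.045,0,0,0.3],[-0.01,0.045,0,0,0.3],[-0.01,0.045,0,0,0.3],[-0.01,0.045,0,0,0.3],[-0.01,0.045,0,0,0.3],[-0.007,0.03,0,0,0.3],[-0.0035,0.019,0,0,0.3],[0,0,0,0,0.3]]'; python3 nudge.py '[[0,0,0,0,0.3]]'; python3 go.py .462 .3515 .149 .115
```

```text
clock: 5.15
position: [0.4603, 0.3545, 0.2522]
ee_rot: [0.187, -3.134, 0.001]
force: [-0.3, -0.5, -2.0]
width: 0.52
gripper_force: 39.9
clock: 5.25
position: [0.4612, 0.3509, 0.2528]
ee_rot: [0.181, -3.135, 0.003]
force: [-0.0, -0.8, -1.7]
width: 0.519
gripper_force: 39.9
t 5.25 psi 0.115 tilt 0.0024 turn 0.0  d(now) [-0.001   0.0007  0.1038]  d(after turn) [-0.001   0.0007  0.1038]
```

```bash
python3 nudge.py '[[0,0,0.03,0,0.3],[0,0,0.03,0,0.3],[0,0,0.025,0,0.3],[0,0,0.019,0,0.3],[0,0,0,0,0.3],[0,0,0,0,0.3],[0,0,0,0,0.3],[0,0,0,0,0.3]]'
python3 - <<'E'
from cell import arm, eyes, sign_off
import cv2
d=eyes.get_image("side")["image"];e=eyes.get_image("top")["image"]
a=cv2.resize(d[150:290,210:330],None,fx=3,fy=3);b=cv2.resize(e[215:355,190:310],None,fx=3,fy=3);cv2.imwrite("pics/h.png",cv2.hconcat([a,b]))
E
python3 nudge.py '[[0,0,0,0,0.3],[0,0,0,0,0.3]]'
```

```text
clock: 6.05
position: [0.4622, 0.3518, 0.1515]
ee_rot: [-0.18, 3.135, 0.002]
force: [0.9, 0.3, -1.2]
width: 0.527
gripper_force: 39.9
clock: 6.35
position: [0.4616, 0.3516, 0.1505]
ee_rot: [-0.181, 3.136, 0.0]
force: [0.1, -0.2, -2.1]
width: 0.522
gripper_force: 39.9
```

View pics/h.png

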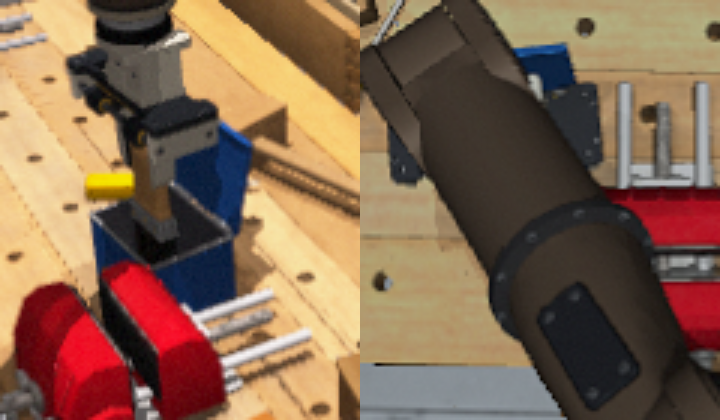

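The brush bristles are in the tank at side crop (155,245), clear of the walls. Now I'll raise it and carry it to the stand.

```bash
python3 nudge.py '[[0,0,-0.02,0,0.3],[0,0,-0.03,0,0.3],[0,0,-0.04,0,0.3],[0,0,-0.03,0,0.3],[0,0,0,0.07,0.3],[0,0,0,0.075,0.3],[0,0,0,0,0.3]]'; python3 go.py .435 -.279 .27 -.03
```

```text
clock: 7.05
position: [0.4615, 0.3516, 0.2705]
ee_rot: [0.049, 3.141, 0.0]
force: [0.3, -0.2, -0.7]
width: 0.522
gripper_force: 39.9
t 7.05 psi -0.031 tilt 0.0003 turn -0.001  d(now) [ 6.900e-03 -6.311e-01  3.000e-04]  d(after turn) [ 7.500e-03 -6.311e-01  3.000e-04]
```

```bash
python3 nudge.py '[[0,-0.02,0,0,0.3],[0,-0.045,0,0,0.3],[0,-0.045,0,0,0.3],[0,-0.045,0,0,0.3],[0,-0.045,0,0,0.3],[0.003,-0.045,0,0,0.3],[0.003,-0.045,0,0,0.3],[0,-0.045,0,0,0.3],[0,-0.045,0,0,0.3],[0,-0.045,0,0,0.3]]';  python3 nudge.py '[[0,-0.045,0,0,0.3],[0,-0.045,0,0,0.3],[0,-0.045,0,0,0.3],[0,-0.04,0,0,0.3],[0,-0.025,0,0,0.3],[0,0,0,0,0.3],[0,0,0,0,0.3]]'; python3 go.py .435 -.279 .212 -.03
```

```text
clock: 8.05
position: [0.4424, -0.0748, 0.2704]
ee_rot: [0.042, 3.141, 0.0]
force: [1.0, -0.3, -1.9]
width: 0.522
gripper_force: 39.9
clock: 8.75
position: [0.4365, -0.2731, 0.2699]
ee_rot: [-0.046, -3.14, -0.001]
force: [0.4, 0.6, -1.2]
width: 0.521
gripper_force: 39.9
t 8.75 psi -0.03 tilt 0.0009 turn 0.0  d(now) [ 0.0013 -0.006   0.0579]  d(after turn) [ 0.0013 -0.006   0.0579]
```

```bash
python3 nudge.py '[[0,-0.006,0.02,0,0.3],[0,0,0.03,0,0.3],[0,0,0.008,0,0.3],[0,0,0,0,0.3],[0,0,0,0,0.3]]'; python3 go.py .47 -.279 .212 -.03
python3 - <<'E'
from cell import arm, eyes, sign_off
import cv2
d=eyes.get_image("side")["image"];e=eyes.get_image("top")["image"]
a=cv2.resize(d[225:375,320:440],None,fx=4,fy=4);b=cv2.resize(e[190:290,410:490],None,fx=3.9,fy=4);b=cv2.copyMakeBorder(b,0,200,0,0,0);cv2.imwrite("pics/i.png",cv2.hconcat([a,b]))
E
```

```text
clock: 9.25
position: [0.4373, -0.2786, 0.2131]
ee_rot: [0.045, 3.14, -0.0]
force: [-0.1, 0.4, -1.6]
width: 0.517
gripper_force: 39.9
t 9.25 psi -0.029 tilt 0.0008 turn 0.001  d(now) [-0.0327  0.0005  0.0011]  d(after turn) [-0.0327  0.0006  0.0011]
```

View pics/i.png

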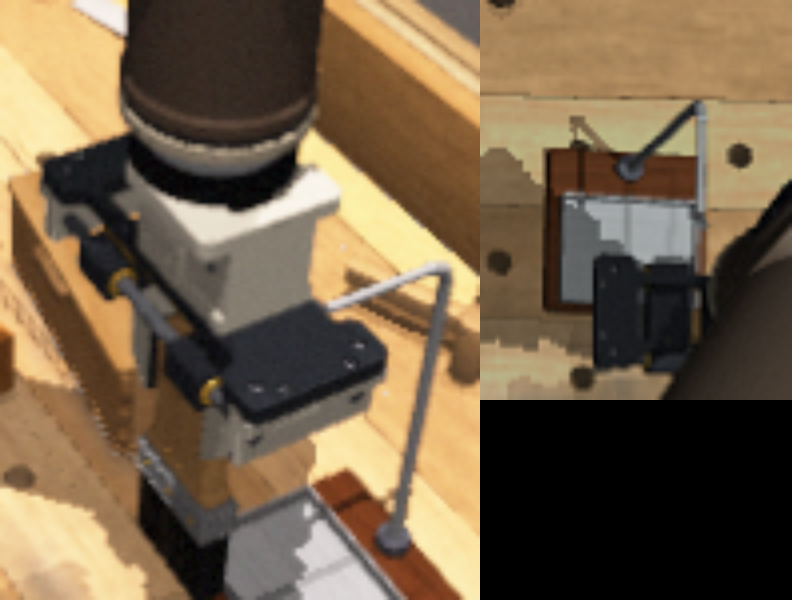

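The brush hangs straight in the gripper in front of the hook. The hook arm is at side crop (330–445,270–305). I'll check for slip against the ferrule's lower front corner, crop (222,540).

Run:
```python
from cal import *
c,s=np.cos(-.03),np.sin(-.03)
for n,p in [("ferr low -x-y",(-.012,-.0325,.148)),("ferr low -x+y",(-.012,.0325,.148)),("ferr low +x-y",(.012,-.0325,.148)),("ferr up -x-y",(-.012,-.0325,.172))]:
    X=[.4373+c*p[0]-s*p[1],-.2786+s*p[0]+c*p[1],p[2]]
    print(n,((proj("side",X)-[320,225])*4).round(0))
```

```text
ferr low -x-y [197. 551.]
ferr low -x+y [131. 465.]
ferr low +x-y [236. 534.]
ferr up -x-y [200. 520.]
```

```bash
python3 nudge.py '[[-0.02,0,0,0,0.3],[-0.02,0,0,0,0.3],[-0.02,0,0,0,0.3],[-0.015,0,0,0,0.3],[-0.01,0,0,0,0.3],[0,0,0,0,0.3]]'; python3 nudge.py '[[-0.015,0,0,0,0.3],[-0.02,0,0,0,0.3],[0,0,0,0,0.3],[0,0,0,0,0.3],[0,0,0,0,0.3]]'; python3 go.py .556 -.281 .195 -.03
```

```text
clock: 9.95
position: [0.523, -0.2813, 0.2126]
ee_rot: [0.045, 3.14, -0.001]
force: [-0.1, -0.7, -1.5]
width: 0.524
gripper_force: 39.9
clock: 10.45
position: [0.5554, -0.283, 0.2124]
ee_rot: [-0.049, -3.141, -0.0]
force: [0.1, 0.3, -0.6]
width: 0.519
gripper_force: 39.9
t 10.45 psi -0.031 tilt 0.0005 turn -0.001  d(now) [-0.0005  0.002   0.0174]  d(after turn) [-0.0005  0.002   0.0174]
```

```bash
python3 nudge.py '[[0,0.002,0.006,0,0.3],[0,0,0.006,0,0.3],[0,0,0.003,0,0.3],[0,0,0,0,0.3],[0,0,0,0,0.3]]';python3 nudge.py '[[0,0,0.0015,0,0.3],[0,0,0,0,0.3],[0,0,0,0,0.3]]' 20
python3 - <<'E'
from cell import arm, eyes, sign_off
import cv2
d=eyes.get_image("side")["image"]
cv2.imwrite("pics/j.png",cv2.resize(d[230:380,340:480],None,fx=4,fy=4))
E
```

```text
clock: 10.95
position: [0.5566, -0.2806, 0.1971]
ee_rot: [-0.047, -3.141, -0.0]
force: [0.2, 0.1, -1.1]
width: 0.522
gripper_force: 39.9
clock: 11.25
position: [0.5569, -0.2808, 0.196]
ee_rot: [0.047, 3.141, -0.0]
force: [-0.1, -0.7, 0.0]
width: 0.525
gripper_force: 20.0
```

View pics/j.png

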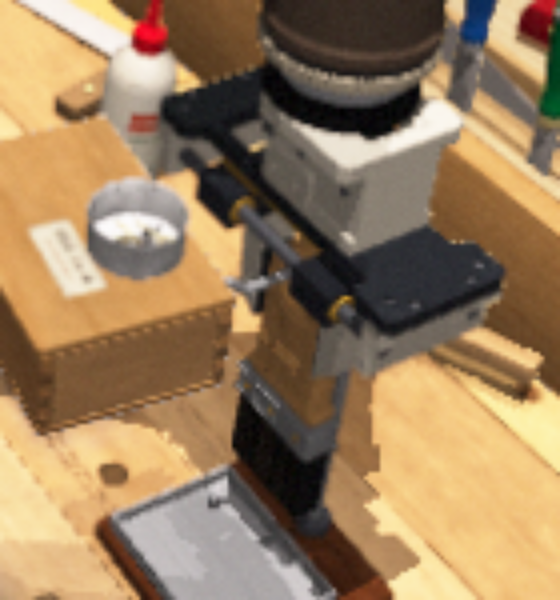

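The hook's end shows in front of the handle at crop (235,285), and the bar passes through the hole. I'll seat it and release.

```bash
python3 nudge.py '[[0,0,0.001,0,0.3],[0,0,0,0,0.3],[0,0,0,0,0.3]]' 8; python3 nudge.py '[[0,0,0,0,0.54],[0,0,0,0,0.54],[0,0,0,0,0.57],[0,0,0,0,0.6],[0,0,0,0,0.65],[0,0,0,0,0.75],[0,0,0,0,0.85],[0,0,0,0,0.85],[0,0,0,0,0.85]]'
```

```text
clock: 11.6
position: [0.557, -0.281, 0.1955]
ee_rot: [0.047, 3.14, -0.001]
force: [-0.6, 0.2, 3.9]
width: 0.523
gripper_force: 8.0
clock: 12.5
position: [0.5567, -0.2806, 0.1947]
ee_rot: [0.047, 3.141, 0.0]
force: [-0.5, 0.3, -0.6]
width: 0.849
gripper_force: 0.0
```

```bash
python3 nudge.py '[[0,0,-0.01,0,0.85],[0,0,-0.02,0,0.85],[0,0,-0.03,0,0.85],[0,0,-0.04,0,0.85],[0,0,-0.04,0,0.85],[0,0,0,-0.075,0],[0,0,0,-0.07,0],[0,0,0,0,0],[0,0,0,0,0]]' 15; python3 go.py .6025 .409 .33 .115
python3 - <<'E'
from cell import arm, eyes, sign_off
import cv2
cv2.imwrite("pics/k.png",cv2.resize(eyes.get_image("side")["image"][170:410,230:480],None,fx=2.5,fy=2.5))
E
```

```text
clock: 13.4
position: [0.5566, -0.2806, 0.3351]
ee_rot: [-0.177, 3.136, 0.0]
force: [-0.7, 0.1, 0.2]
width: 0.556
gripper_force: 0.0
t 13.4 psi 0.113 tilt 0.0002 turn -0.002  d(now) [-0.1233  0.6801  0.0051]  d(after turn) [-0.1248  0.6798  0.0051]
```

View pics/k.png

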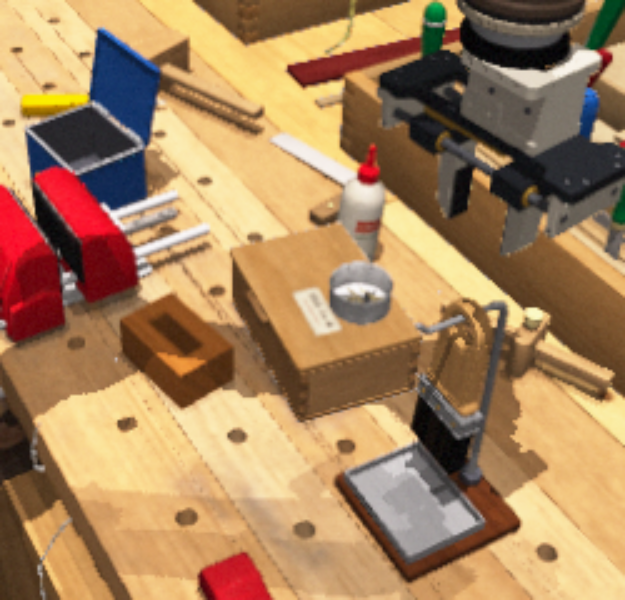

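The brush hangs on the hook, bristles down, with its handle at crop (460,340). The lid is still open at (125,90). That was my last picture, so the lid is done by numbers and force.

```bash
python3 nudge.py '[[-0.004,0.022,0,0,0],[-0.008,0.045,0,0,0],[-0.008,0.045,0,0,0],[-0.008,0.045,0,0,0],[-0.008,0.045,0,0,0],[-0.008,0.045,0,0,0],[-0.008,0.045,0,0,0],[-0.008,0.045,0,0,0],[-0.008,0.045,0,0,0],[-0.008,0.045,0,0,0]]'; python3 nudge.py '[[-0.008,0.045,0,0,0],[-0.008,0.045,0,0,0],[-0.008,0.045,0,0,0],[-0.008,0.045,0,0,0],[-0.008,0.045,0,0,0],[-0.007,0.028,0,0,0],[0,0,0,0,0],[0,0,0,0,0]]'; python3 go.py .6025 .409 .155 .115
```

```text
clock: 14.45
position: [0.5829, 0.1541, 0.3348]
ee_rot: [0.178, -3.136, 0.0]
force: [0.8, 0.3, 0.2]
width: 0.005
gripper_force: 0.0
clock: 15.25
position: [0.6006, 0.4093, 0.3338]
ee_rot: [0.18, -3.136, 0.002]
force: [-0.8, -0.4, -0.9]
width: 0.007
gripper_force: 0.0
t 15.25 psi 0.115 tilt 0.0017 turn -0.0  d(now) [-0.002  -0.0002  0.1788]  d(after turn) [-0.002  -0.0002  0.1788]
```

```bash
python3 nudge.py '[[-0.002,0,0.04,0,0],[0,0,0.045,0,0],[0,0,0.045,0,0],[0,0,0.039,0,0],[0,0,0,0,0],[0,0,0,0,0]]'; python3 nudge.py '[[0.02,0,0,0,0],[0.02,0,0,0,0],[0.015,0,0,0,0],[0.015,0,0,0,0],[0,0,0,0,0],[0,0,0,0,0]]'; python3 go.py .533 .401 .165 .115
```

```text
clock: 15.85
position: [0.6034, 0.408, 0.1669]
ee_rot: [-0.178, 3.136, -0.001]
force: [0.2, 0.8, 0.8]
width: 0.008
gripper_force: 0.0
clock: 16.45
position: [0.5347, 0.4017, 0.1684]
ee_rot: [-0.18, 3.133, 0.004]
force: [-0.1, -0.4, 0.0]
width: 0.003
gripper_force: 0.0
t 16.45 psi 0.115 tilt 0.004 turn -0.0  d(now) [ 0.0018 -0.0005  0.0034]  d(after turn) [ 0.0018 -0.0005  0.0034]
```

```bash
python3 nudge.py '[[0.012,0,0,0,0],[0.012,0,-0.001,0,0],[0.024,0,0.009,0,0],[0.02,0,0.0155,0,0],[0.014,0,0.021,0,0],[0,0,0,0,0]]';  python3 nudge.py '[[0.0065,0,0.016,0,0],[0.003,0,0.008,0,0],[0,0,0,0,0],[0,0,0,0,0],[0,0,0,0,0]]'; python3 go.py .4436 .3907 .090 .115
```

```text
clock: 17.05
position: [0.4476, 0.391, 0.1191]
ee_rot: [0.184, -3.131, 0.004]
force: [-0.7, 0.9, 0.6]
width: 0.004
gripper_force: 0.0
clock: 17.55
position: [0.443, 0.3909, 0.0979]
ee_rot: [-0.18, 3.136, 0.001]
force: [-0.6, -0.1, 0.3]
width: 0.007
gripper_force: 0.0
t 17.55 psi 0.115 tilt 0.0008 turn -0.0  d(now) [-0.0006 -0.0003  0.0079]  d(after turn) [-0.0006 -0.0003  0.0079]
```

```bash
python3 nudge.py '[[0,0,0.004,0,0],[0,0,0.003,0,0],[0,0,0,0,0],[0,0,0,0,0]]';  python3 nudge.py '[[0,0,0.0015,0,0],[0,0,0,0,0],[0,0,0,0,0]]'; python3 nudge.py '[[0,0,0.0015,0,0],[0,0,0,0,0],[0,0,0,0,0]]'
```

```text
clock: 17.95
position: [0.4427, 0.391, 0.0904]
ee_rot: [-0.181, 3.136, 0.001]
force: [0.8, 1.3, 2.4]
width: 0.008
gripper_force: 1.1
clock: 18.25
position: [0.4427, 0.391, 0.0901]
ee_rot: [-0.18, 3.136, 0.002]
force: [-3.5, -2.8, 16.4]
width: 0.003
gripper_force: 8.2
clock: 18.55
position: [0.4428, 0.3911, 0.0898]
ee_rot: [-0.18, 3.136, 0.003]
force: [-7.4, -4.8, 29.9]
width: 0.005
gripper_force: 15.2
```

```bash
python3 nudge.py '[[0,0,-0.005,0,0],[0,0,-0.03,0,0],[0,0,-0.045,0,0],[0,0,-0.045,0,0],[0,0,-0.04,0,0],[-0.03,0.035,0,0,0],[-0.03,0.035,0,0,0],[-0.03,0.035,0,0,0],[-0.03,0.035,0,0,0],[0,0,0,0,0]]'
python3 - <<'E'
from cell import arm, eyes, sign_off
from cal import *
d=eyes.get_image("side")["image"];t=eyes.get_image("top")["image"]
c,s=np.cos(.115),np.sin(.115)
P=lambda u,v,z:[.4712+c*u-s*v,.3516+s*u+c*v,z]
for n,im in(("side",d),("top",t)):
  for u,v,z in [(-.04,-.05,.09),(-.04,.05,.09),(.03,-.05,.09),(.03,.05,.09),(-.02,0,.113),(.065,0,.17)]:
    p=proj(n,P(u,v,z)).round().astype(int); print(n,(u,v,z),p,im[p[1],p[0]])
m=cv2.inRange(d,(80,20,0),(255,110,70))[170:260,230:300]; ys,xs=np.nonzero(m)
print("blue top row",ys.min()+170,"rows",[(r+170,int(xs[ys==r].min())+230,int(xs[ys==r].max())+230) for r in range(0,90,5) if (ys==r).any()])
# brush on hook: beech handle colour, expected hanging (hole z .233, x~.557)
for z in (.081+.02,.081+.06,.081+.1): p=proj("side",[.549,-.2808,z]).round().astype(int); print("brush",p,d[p[1],p[0]])
for k in [(-.0535,-.068,.09),(-.0535,.068,.09)]: print("shut edge px",proj("side",P(*k)))
o=arm.observe();print(o["clock"],o["force"],o["position"])
E
```

```text
clock: 19.55
position: [0.5459, 0.5479, 0.2475]
ee_rot: [0.186, -3.134, 0.003]
force: [-0.2, 0.1, -1.5]
width: 0.006
gripper_force: 0.0
side (-0.04, -0.05, 0.09) [260 235] [185  92  32]
side (-0.04, 0.05, 0.09) [245 221] [172  87  32]
side (0.03, -0.05, 0.09) [280 228] [182  93  30]
side (0.03, 0.05, 0.09) [264 214] [170  86  32]
side (-0.02, 0, 0.113) [258 219] [25 25 26]
side (0.065, 0, 0.17) [280 196] [37 58 82]
top (-0.04, -0.05, 0.09) [260 276] [164  90  36]
top (-0.04, 0.05, 0.09) [226 279] [151  84  32]
top (0.03, -0.05, 0.09) [258 253] [164  90  36]
top (0.03, 0.05, 0.09) [224 256] [147  81  33]
top (-0.02, 0, 0.113) [241 270] [36 34 33]
top (0.065, 0, 0.17) [236 238] [ 88 127 160]
blue top row 209 rows [(210, 264, 267), (215, 249, 272), (220, 240, 278), (225, 244, 284), (230, 249, 283), (235, 254, 270), (250, 271, 284)]
brush [406 345] [14 15 16]
brush [409 333] [111 116 118]
brush [411 320] [ 42  75 106]
shut edge px [259.37748322 239.16899974]
shut edge px [238.98040662 219.57066057]
19.65 [ 0.15567312 -0.74062704  1.1738795 ] [0.54551172 0.54361953 0.24983639]
```

The lid is shut: the whole mouth reads blue, the knob is where it should be, and pressing stopped firmly at z = 0.090. The brush is on the hook and the robot is clear.

```bash
python3 nudge.py '[[0,0,0,0,0],[0,0,0,0,0],[0,0,0,0,0]]'; python3 -c "
from cell import arm, eyes, sign_off
print(sign_off())"
```

```text
clock: 19.95
position: [0.5452, 0.5429, 0.2535]
ee_rot: [-0.18, 3.136, 0.002]
force: [0.2, 0.2, -0.6]
width: 0.008
gripper_force: 0.0
the job is handed in; nothing more can be done
None
```

The brush was dipped about 48 mm below the tank's rim and hung on the hook bristles down, the lid is fully shut, no bystander was touched as far as I could see, and I handed the job in at about 20 s (sign-off returned no verdict).

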